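# Move a con rod to the next rail of the parts stand

## Robot

A 6-joint arm with a two-finger parallel gripper is mounted at the origin on a cart in front of the work surface, level with it; the furniture and walls round the work are solid. World frame = base frame: x ahead of the robot, y to its left, z up, the work surface at z = 0. Lengths are in m, angles in rad, forces in N, time in s.
With the tool pointing down it reaches from about 0.275 to 0.85 m from the base axis. Payload 5.2 kg.
Tool frame: the origin (TCP) lies at the very end of the fingers, on their centre line; the grasp point (between the pads) lies 19 mm behind it; z points along the fingers, y is the direction in which the jaws open and shut (so a half turn about z gives the same grasp; the last joint's range is limited). The gripper opens to 85 mm and grips with 20 to 120 N. Pads are 22 mm wide; open, the fingers measure 114 mm over their backs; the gripper's body (76 mm by 85 mm) begins 54 mm behind the grasp point. The pads swing forward as they close: fully open they stand 13 mm farther back than shut.
Start: joints at [-1.457, 0.259, 1.535, -0, 1.348, -0.203], TCP at [0.171, -0.523, 0.231] pointing down, gripper open.
Joint ranges: [-3.14, 3.14], [-0.91, 2.08], [0.19, 2.58], [-1.22, 4.36], [0.22, 2.71], [-3.12, 3.12]. Speed limits (rad/s): [2.57, 2.57, 3.14, 3.14, 3.14, 3.14].

## Interface

Orientations are given as a rotation vector (axis times angle).
In Python, from station import r gives the robot as it stands. The module is installed in compiled form; this text tells all that it offers.
- The arm moves only by the tool play_rows, never from a script. Its arguments are lists of equal length, an entry for each row: "dp": the shift along the tool's x, y, z in units of 40 mm (1.0 is 40 mm), a list of three; "twist": the turn about the tool's z in units of 5 degrees (1.0 is 5 degrees). In form: {"dp": [[x, y, z], ...], "twist": [twist, ...]}. A call has 1 to 10 rows; each row shifts and turns the commanded pose from where the row before left it, along the tool's axes as they then stand; what a row does not reach is not made up. A row lasts 1/12 s, in which the tool goes at most 41.7 mm and 7.16 degrees, less where a joint would pass 70% of its speed; a pose out of reach is approached as far as the arm can. A call is refused whole if a number of a shift passes 1 or a number of a turn 1, either way. A call with a gripper value outside its range is refused whole. "fingers" is the gripper command: -1 is fully open, 1 is shut, values between are in proportion, set as the call begins (left out, the last holds). The fingers move at their own pace and stop on an object; "force" is the grip in N (left out, the last holds). Time passes only in rows, so rows that do not move let the fingers close. It gives the time, the measured TCP pose, the force and the opening at its end, in the units of the state.
- r.read_state(): the state, without advancing time (a new reading comes with each control period).
- r.get_image(name): name is "side" or "top"; returns a dict with "frame" (384x512x3 uint8, red, green, blue), "range_z" (384x512 float32, m along the optical axis (not along the pixel's ray), 0 where there is no reading), "fx", "fy", "cx", "cy" (pixels), "dist" ([k1, k2, p1, p2, k3] as OpenCV has them; the pictures are not rectified), "xyz" and "orientation" of the camera in the world. Camera axes: x right, y down, z forward; pixel columns grow to the right and rows downward; lengths in m; the calibration is good to about 2 mm. A picture is of the moment at which its call begins.
- r.hand_in(): hands the job in, once; it reports no verdict.
The state is a dict: "time": time; "joint_positions": joint angles; "dq": joint speeds; "tau": joint torques, N m; "ee_pos": TCP position; "tcp_rot": TCP orientation; "force": force on the tool from outside, world axes, zero at the start; "moment": the same for the moment, N m; "width": finger opening in m.
Only numpy, scipy, OpenCV 4.12 (cv2) and the standard library are available. Lean on these libraries where they do the work, as an engineer would, in place of code of your own. Each camera call takes 0.05 s, during which the arm holds its last target.

## Task

The connecting rod waiting on the far rail of the parts stand is finished and belongs on the near rail, beside the sprocket. Lift the keeper bolt's handle out of its notch, draw the bolt fully back and let the handle drop into the rear notch; then take the rod's hanger over the two upturned rail ends and leave it hanging freely on the near rail. Leave the sprocket hanging on its rail and do not disturb the other things on the bench.

Things in the scene. Friction and masses are not known exactly. Their poses are not given: they have to be found in the camera images.
- parts_stand: Grey steel stand, fixed. Origin on the bench below the middle of the gap between its two rails; z up, +y along the rails to the far rail (away from the robot), -x to the bolt's side (the robot's left). Base plate 125x264x8 mm: x -95 to 30, y -132 to 132 mm. Two 10 mm round rails in one line (x = 0, centre line z = 226 mm), each on a 20 mm post at its outer end (y = +-122, top z = 242 mm).
- far_stop (a point): Top of the far rail's upturned end, 10 mm thick (stand frame 0, 20, 249 mm): 18 mm above the rail's top. The slot of a hanger passes over it only when lifted 18 to 35 mm. Axes as parts_stand.
- near_stop (a point): Top of the near rail's upturned end (stand frame 0, -20, 249 mm), the same as the far one and 40 mm from it. Axes as parts_stand.
- stand_second_rail (a point): Point on the near rail's centre line (stand frame 0, -45, 226 mm), 20 mm beyond its stop: a good place for the hanger's origin. Axes as parts_stand.
- rear_notch (a point): Middle of the rear notch of the bolt housing, at the height of the bolt's axis (stand frame -100, 20, 240 mm). The housing spans x -125 to -35, y 18 to 47, top z = 251 mm. Its notched wall, on the -y side 14 to 18 mm from the axis, rises 4 mm above the axis; two notches 12 mm wide, 40 mm apart, the front one at x = -60. Axes as parts_stand.
- keeper_bolt: Steel barrel bolt, 10 mm round, 136 mm long, 0.12 kg, held loosely in its housing: it slides along and turns about its axis with 1.5 to 2 mm play. Origin on the axis at the handle; x towards its nose (70 mm from the origin), handle along -y. Starts shot: origin at stand (-60, 36, 240) mm, nose across above the far rail, blocking hangers. Fully drawn: origin at x = -100 mm.
- bolt_knob (a point): Centre of the 16 mm ball knob on the end of the 8 mm round handle, 48 mm from the bolt's axis. Axes as keeper_bolt. The handle starts level in the front notch; swung up 37 degrees or more about the bolt's axis it clears the notched wall (at 45 degrees the knob is 34 mm higher and 14 mm nearer the axis). Let go over a notch, it falls in by its own weight.
- rod_hanger: Hanger and connecting rod, one rigid piece, about 0.45 kg. Origin on the rail's centre line while it hangs; z up, y along the rail. Dark steel plate 34 mm wide (x), 8 mm thick (y) with a closed slot 22 mm wide round the rail; on top a black grip 30 mm wide (x), 10 mm thick (y), z 25 to 65 mm. Wire hook y +-18 mm; rod 70 mm wide (x), 20 thick (y), down to z = -208 mm. Starts at stand y 58 to 82 mm.
- rod_grip (a point): Where to hold the rod's hanger: in the black grip, 48 mm above rod_hanger's origin; fingertips up to 20 mm below this point stay above the stops. Axes as rod_hanger.
- sprocket_hanger: The same kind of hanger carrying a 69 mm chain sprocket, hanging near the outer end of the near rail (stand y about -91 mm). Frame as rod_hanger. It stays there; the two hangers do not touch while they are 36 mm or more apart.
- ball_bearing: Ball bearing, 52 mm across, 15 mm high, lying on the stand's base plate. Origin at the centre of its underside. A bystander.
- nut_a: Hex nut, 30 x 34 x 16 mm, lying on the stand's base plate. Origin at the centre of its underside. A bystander.
- buff_compound: Green bar of polishing compound, 48 x 102 x 35 mm, lying on the bench. Origin at the centre of its underside. A bystander.

How it is judged:
By the outcome, as a careful person would: the job done as asked, in the order asked, and still so for the second after the job is handed in, with the robot touching nothing.
It also fails if it takes over 58 s, if anything falls off the work surface, if the arm or the gripper's body presses on something with over 40 N, if the wrist force passes 120 N, or if a joint passes its speed limit or range.

## Working session

There is one attempt and no reset: what is moved stays moved. The work goes in short steps, Python scripts to look and compute and a tool call to move; the robot and the scene stay as the last step left them, time stands still between calls to the robot, and variables do not carry over. Pictures are saved under pics/ and viewed, and the job is handed in when it is done.

Besides the shell and the picture viewer there is one more tool, called after "Call:" as name(argument=value, ...), one argument or row to a line, values as JSON. play_rows: Moves the arm, as the interface text tells. Its arguments: {"type":"object","properties":{"dp":{"type":"array","items":{"type":"array","items":{"type":"number"}}},"twist":{"type":"array","items":{"type":"number"}},"fingers":{"type":"number"},"force":{"type":"number"}},"required":["dp","twist"]}

```bash
mkdir -p pics
cat > h.py <<'E'
import numpy as np,cv2
from scipy.spatial.transform import Rotation as R
from station import r
def grab(n,tag):
    im=r.get_image(n); cv2.imwrite(f'pics/{tag}.png',cv2.resize(im['frame'][:,:,::-1],(800,600),interpolation=cv2.INTER_CUBIC)); np.save(f'pics/{tag}.npy',im,allow_pickle=True); return im
def rot(im):
    o=np.array(im['orientation'],float)
    return o if o.shape==(3,3) else (R.from_rotvec(o).as_matrix() if o.size==3 else R.from_quat(o).as_matrix())
def cloud(im):
    h,w=im['range_z'].shape
    u,v=np.meshgrid(np.arange(w),np.arange(h))
    K=np.array([[im['fx'],0,im['cx']],[0,im['fy'],im['cy']],[0,0,1.]])
    p=cv2.undistortPoints(np.stack([u,v],-1).reshape(-1,1,2).astype(float),K,np.array(im['dist'],float)).reshape(h,w,2)
    z=im['range_z'].astype(float)
    P=np.dstack([p[...,0]*z,p[...,1]*z,z])@rot(im).T+np.array(im['xyz'])
    P[z<=0]=np.nan
    return P
def proj(im,pts):
    M=rot(im);K=np.array([[im['fx'],0,im['cx']],[0,im['fy'],im['cy']],[0,0,1.]])
    c=(np.atleast_2d(pts)-np.array(im['xyz']))@M
    return cv2.projectPoints(c,np.zeros(3),np.zeros(3),K,np.array(im['dist'],float))[0].reshape(-1,2)
E
python3 - <<'E'
from h import *
print(r.read_state())
for n in('side','top'):
    im=grab(n,n+'0'); print(n,im['orientation'],im['xyz'],im['fx'],im['cx'],im['cy'],im['dist'])
E
```

```text
{'time': 0.0, 'joint_positions': array([-1.45679632e+00,  2.59326035e-01,  1.53608716e+00,  1.83815929e-05,
        1.34797418e+00, -2.02775357e-01]), 'dq': array([-9.83831181e-05,  3.51875466e-04,  9.65834191e-05,  5.48774749e-04,
        1.86473115e-04,  1.18813432e-03]), 'tau': array([-6.17816331e-04, -4.46033835e+01, -2.90575272e+01, -4.62048920e-04,
        1.17369241e-02, -2.31518629e-05]), 'ee_pos': array([ 0.17130828, -0.52209476,  0.23048217]), 'tcp_rot': array([-3.10050022e+00, -4.95222722e-01, -1.53132642e-04]), 'force': array([ 0.35931397, -0.13665849, -0.36371261]), 'moment': array([0.02092017, 0.01816341, 0.01976517]), 'width': 0.08540601929760747}
side [-1.00503157  2.28374935 -1.23679573] [-0.16562171  0.60940259  0.77843001] 398.0482041551297 252.51353975082642 196.78878815306334 [0.04724648 0.         0.         0.         0.        ]
top [-2.30033756  1.68258628 -0.29599895] [ 0.07252446 -0.14363236  1.42767508] 394.0254078797294 251.34390342859507 196.0108579408583 [-0.07337057  0.          0.          0.          0.        ]
```

View pics/side0.png

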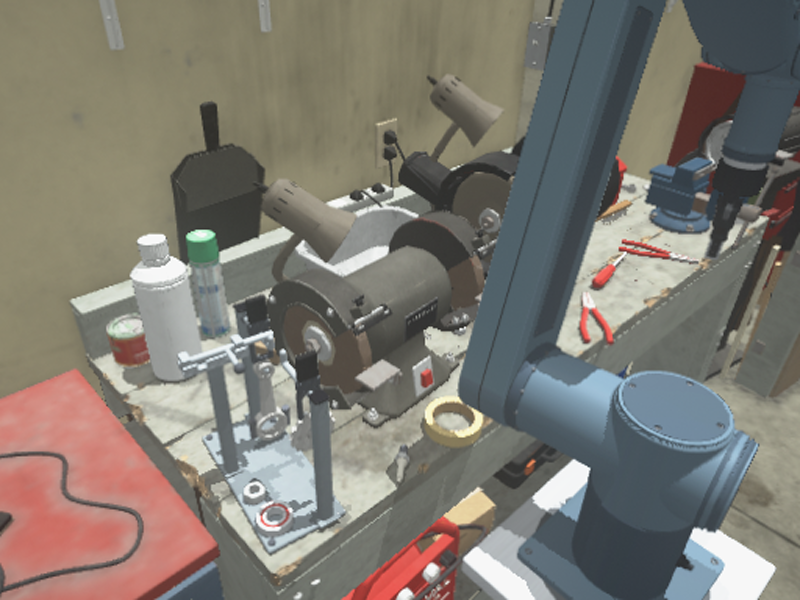

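View pics/top0.png

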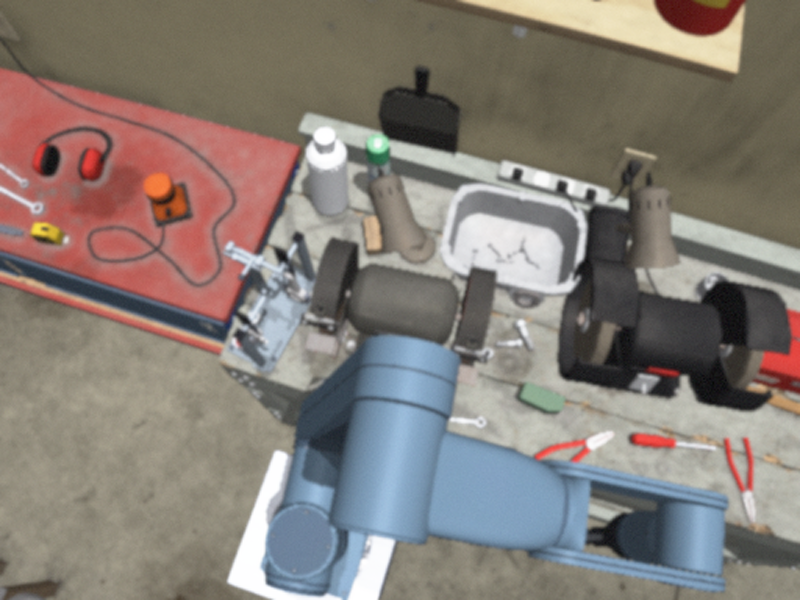

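The side view shows the stand near (270,430) and the top view shows it near (270,300), with the grinder close on its right. I'll zoom in on it.

```bash
cat >> h.py <<'E'
def crop(im,tag,x0,y0,x1,y1):
    f=im['frame'][y0:y1,x0:x1,::-1]; s=min(800/(x1-x0),600/(y1-y0)); cv2.imwrite(f'pics/{tag}.png',cv2.resize(f,None,fx=s,fy=s,interpolation=cv2.INTER_CUBIC)); print('scale',s)
def load(t): return np.load(f'pics/{t}.npy',allow_pickle=True).item()
E
python3 - <<'E'
from h import *
s=load('side0');t=load('top0')
crop(s,'s0c',100,180,260,360); crop(t,'t0c',130,130,250,250)
P=cloud(s)
for y in range(185,355,8):pass
# base plate plane
m=(abs(P[...,2]-.008)<.004)
print(np.nanmin(P[m],0),np.nanmax(P[m],0))
v,u=np.nonzero(m[180:360,100:260]); print(len(v))
E
```

```text
scale 3.3333333333333335
scale 5.0
[-0.14798703 -2.1702867   0.00400016] [0.96552367 0.636705   0.01199773]
3133
```

View pics/s0c.png

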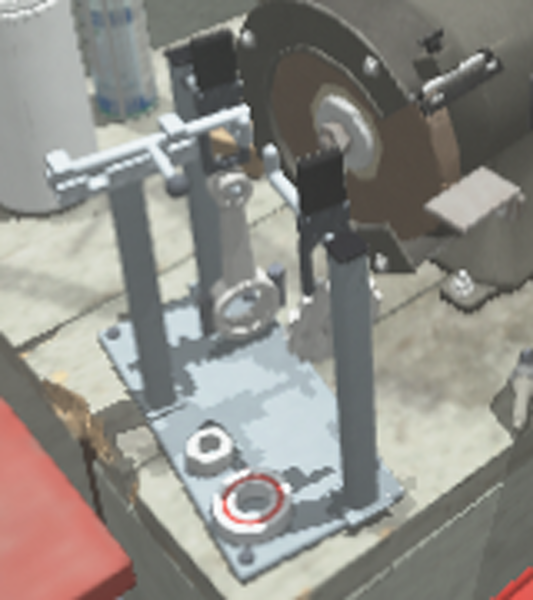

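View pics/t0c.png

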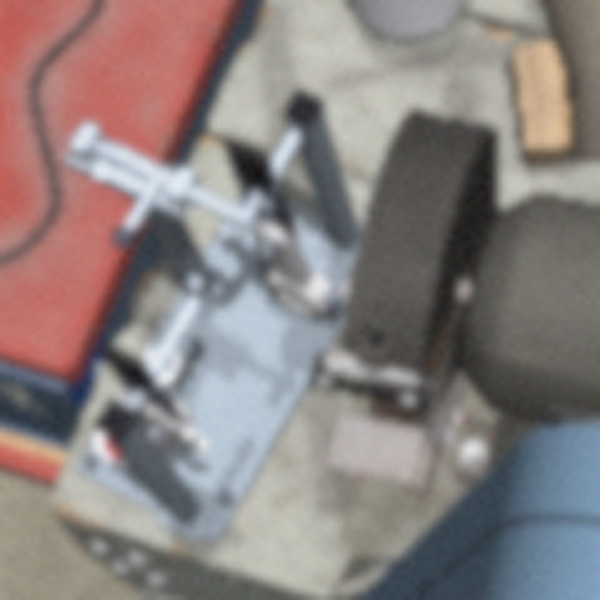

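```bash
cat > fit.py <<'E'
from h import *
from scipy.optimize import least_squares
s=load('side0');t=load('top0')
A=np.array([[-95,132,8],[-95,-132,8],[30,-132,8],[0,-122,242],[0,-20,249],[-60,-12,240]])/1e3
px=np.array([[100,332],[245,580],[405,491],[343,245],[270,150],[177,186]])/3.3333+[100,180]
tp=np.array([[0,122,242],[0,-122,242],[-60,-12,240],[0,-20,249]])/1e3
tpx=np.array([[303,105],[108,415],[122,238],[197,280]])/5+[130,130]
def T(q,p):
    c,sn=np.cos(q[2]),np.sin(q[2]); M=np.array([[c,-sn,0],[sn,c,0],[0,0,1]])
    return p@M.T+[q[0],q[1],0]
f=lambda q:np.r_[(proj(s,T(q,A))-px).ravel(),(proj(t,T(q,tp))-tpx).ravel()]
if __name__=='__main__':
    for y0 in(-1.5,-.8,0):
        o=least_squares(f,[.4,.3,y0],loss='soft_l1');print(o.x,o.cost);print(f(o.x).reshape(-1,2).round(1).tolist())
E
python3 fit.py
python3 - <<'E'
from h import *
from fit import *
P=cloud(s)
for n,(x,y) in dict(cornL=(106,334),cornF=(245,572),postnear=(343,245),rodgrip=(215,58),sprgrip=(322,180),knob=(177,186)).items():
    print(n,P[int(y/3.333+180),int(x/3.333+100)].round(4))
Q=cloud(t)
for n,(x,y) in dict(rodgrip=(250,157),spr=(122,358),knob=(122,238),pf=(303,105),pn=(110,415)).items(): print(n,Q[int(y/5+130),int(x/5+130)].round(4))
E
```

```text
[ 0.44731277  0.24286005 -1.72794016] 3.871147583470055
[[-1.1, -0.3], [-2.0, -0.1], [-0.1, 0.0], [0.8, 0.1], [-0.1, -0.7], [0.3, -0.6], [-0.2, 0.6], [0.7, 1.0], [-0.0, -0.0], [-1.1, 0.3]]
[ 0.44731277  0.24286005 -1.72794016] 3.8711475834702864
[[-1.1, -0.3], [-2.0, -0.1], [-0.1, 0.0], [0.8, 0.1], [-0.1, -0.7], [0.3, -0.6], [-0.2, 0.6], [0.7, 1.0], [-0.0, -0.0], [-1.1, 0.3]]
[ 0.44731277  0.24286005 -1.72794016] 3.871147583470409
[[-1.1, -0.3], [-2.0, -0.1], [-0.1, 0.0], [0.8, 0.1], [-0.1, -0.7], [0.3, -0.6], [-0.2, 0.6], [0.7, 1.0], [-0.0, -0.0], [-1.1, 0.3]]
cornL [0.5858 0.3136 0.009 ]
cornF [0.3355 0.3511 0.0081]
postnear [0.3293 0.2643 0.2434]
rodgrip [0.5037 0.236  0.2771]
sprgrip [0.3513 0.2605 0.2764]
knob [0.4404 0.307  0.2448]
rodgrip [0.5069 0.2291 0.2895]
spr [0.3572 0.2572 0.2884]
knob [0.4445 0.3038 0.2459]
pf [0.5704 0.2267 0.2397]
pn [0.3296 0.2642 0.2422]
```

```bash
cat > m.py <<'E'
from fit import *
q0=np.array([.4473,.2429,-1.728])
def inv(q,p):
    c,sn=np.cos(q[2]),np.sin(q[2]); M=np.array([[c,-sn,0],[sn,c,0],[0,0,1]])
    return (p-[q[0],q[1],0])@M
E
python3 - <<'E'
from m import *
for n,im in(('side',s),('top',t)):
    S=inv(q0,cloud(im).reshape(-1,3)); S=S[~np.isnan(S).any(1)]*1e3
    def box(nm,a,b):
        m=((S>a)&(S<b)).all(1); k=S[m]
        if len(k)>3: print(n,nm,len(k),'med',np.median(k,0).round(1),'lo',np.percentile(k,3,0).round(1),'hi',np.percentile(k,97,0).round(1))
    box('posttopN',[-20,-145,236],[20,-105,246]); box('posttopF',[-20,105,236],[20,145,246])
    box('postN',[-20,-145,40],[20,-105,220]); box('postF',[-20,105,40],[20,145,220])
    box('plate',[-120,-150,5],[60,150,12])
    box('rodgrip',[-30,40,255],[30,100,300]);box('sprgrip',[-30,-110,255],[30,-70,300])
    box('railtopN',[-12,-60,228],[12,-30,236]); box('stopN',[-12,-30,238],[12,-10,256]); box('stopF',[-12,10,238],[12,30,256])
    box('knob',[-75,-25,225],[-45,5,260]); box('housing',[-130,10,242],[-30,60,256])
    box('nose',[-30,20,230],[30,50,256])
    box('nutetc',[-95,-132,14],[30,40,40])
    # tall stuff near
    for xa in range(-200,300,50):
        print(xa,[int(S[(S[:,0]>xa)&(S[:,0]<xa+50)&(S[:,1]>y)&(S[:,1]<y+50)][:,2].max(initial=-1)) for y in range(-200,250,50)])
E
```

```text
side posttopN 106 med [  -1.3 -123.   243.7] lo [ -10.1 -132.3  236.8] hi [  10.  -111.2  245.3]
side posttopF 53 med [ -4.2 118.7 243.3] lo [-11.1 110.4 236.1] hi [  4.2 131.6 245.2]
side postN 673 med [  -4.5 -130.6  138.9] lo [ -10.  -132.6   47.6] hi [   8.2 -115.9  215.8]
side postF 331 med [ -5.4 113.8 105.8] lo [-10.7 110.5  45.5] hi [  6.5 127.4 215.8]
side plate 2715 med [-32.9 -12.7   9.2] lo [ -94.4 -128.6    6.3] hi [ 23.1 113.9  11.6]
side rodgrip 209 med [ -2.3  57.6 276.5] lo [-15.   55.1 256.2] hi [ 12.1  64.7 292.5]
side sprgrip 249 med [ -1.9 -96.3 276.9] lo [-14.7 -98.7 257.1] hi [ 13.4 -90.1 293.1]
side railtopN 39 med [ -2.1 -43.8 232.2] lo [ -4.7 -58.6 228.8] hi [  2.7 -31.3 234.7]
side stopN 30 med [ -1.4 -22.  245.4] lo [ -5.3 -24.9 238.5] hi [  3.8 -17.1 250.1]
side stopF 28 med [ -1.3  18.4 245.9] lo [ -6.5  14.4 239.7] hi [  3.8  23.9 250.9]
side knob 54 med [-61.9 -15.3 244.5] lo [-67.4 -19.7 238.1] hi [-55.5   1.7 248.4]
side housing 351 med [-79.4  31.3 246.1] lo [-124.2   17.2  242.6] hi [-36.4  43.6 253.9]
side nose 86 med [ -7.2  32.8 244.9] lo [-27.3
[... 1495 characters left out ...]
48.1]
top housing 121 med [-77.6  33.  246.1] lo [-122.4   17.6  242.2] hi [-34.5  43.6 254.6]
top nose 49 med [ -4.   32.9 243.8] lo [-26.   21.  230.5] hi [  7.5  45.3 248.9]
top nutetc 145 med [-52.5 -54.5  18.2] lo [ -87.2 -129.4   14.1] hi [19.5 33.5 36.4]
-200 [-1, -1, 0, -1, -1, -1, -1, 3, 5]
-150 [-1, 3, 6, 5, 255, 7, 7, 7, 8]
-100 [6, 32, 24, 249, 248, 16, 13, 8, 6]
-50 [7, 246, 294, 251, 255, 296, 243, 6, 8]
0 [-1, 248, 295, 250, 249, 295, 247, -1, -1]
50 [-1, 7, 8, 261, 280, 282, 274, 246, 36]
100 [-1, 22, 169, 286, 283, 285, 279, 254, 370]
150 [304, -1, 169, 266, 263, 246, 243, 324, 857]
200 [485, -1, -1, -1, 229, 245, 247, 322, 858]
250 [662, -1, -1, -1, 225, 244, 247, 236, 304]
```

Run:
```python
from m import *
for n,im in(('side',s),('top',t)):
    S=inv(q0,cloud(im).reshape(-1,3)); S=S[~np.isnan(S).any(1)]*1e3
    for y in range(-100,150,25):
        for zl in(20,100,200,240):
            k=S[(S[:,0]>37)&(S[:,0]<150)&(S[:,1]>y)&(S[:,1]<y+25)&(S[:,2]>zl)&(S[:,2]<300)]
            print(n,y,zl,len(k),np.percentile(k[:,0],2).round() if len(k) else '',end=' | ')
        print()
    # nut/bearing
    k=S[(S[:,0]>-100)&(S[:,0]<-20)&(S[:,1]>-132)&(S[:,1]<10)&(S[:,2]>13)&(S[:,2]<35)]; print(np.histogram(k[:,1],bins=range(-135,15,10)),np.histogram(k[:,0],bins=range(-100,-10,10)))
    # corridor heights world
W=cloud(s).reshape(-1,3);W2=cloud(t).reshape(-1,3);W=np.r_[W,W2];W=W[~np.isnan(W).any(1)]
for x in np.arange(.15,.75,.05): print(round(x,2),[int(1e3*W[(abs(W[:,0]-x)<.025)&(abs(W[:,1]-y)<.025)][:,2].max(initial=-1)) for y in np.arange(-.6,.45,.05)])
c,sn=np.cos(q0[2]),np.sin(q0[2])
for nm,p in dict(knob=[-.06,-.012,.24],rod=[0,.06,.274]).items(): print(nm,T(q0,np.array(p)))
st=r.read_state();print(R.from_rotvec(st['tcp_rot']).as_matrix().round(4))
```

```text
side -100 20 1 149.0 | side -100 100 0  | side -100 200 0  | side -100 240 0  | 
side -75 20 115 109.0 | side -75 100 115 109.0 | side -75 200 0  | side -75 240 0  | 
side -50 20 252 99.0 | side -50 100 252 99.0 | side -50 200 144 98.0 | side -50 240 144 98.0 | 
side -25 20 665 101.0 | side -25 100 600 102.0 | side -25 200 323 101.0 | side -25 240 211 101.0 | 
side 0 20 701 92.0 | side 0 100 573 92.0 | side 0 200 317 91.0 | side 0 240 219 91.0 | 
side 25 20 639 89.0 | side 25 100 576 89.0 | side 25 200 315 88.0 | side 25 240 289 88.0 | 
side 50 20 556 80.0 | side 50 100 521 80.0 | side 50 200 288 81.0 | side 50 240 248 81.0 | 
side 75 20 313 75.0 | side 75 100 312 75.0 | side 75 200 248 75.0 | side 75 240 193 76.0 | 
side 100 20 367 69.0 | side 100 100 363 69.0 | side 100 200 200 69.0 | side 100 240 123 70.0 | 
side 125 20 427 63.0 | side 125 100 424 63.0 | side 125 200 135 59.0 | side 125 240 34 64.0 | 
(array([  2,  33, 107,  68,  55,  85,  56,   2,  39,  50,  34,  36,   0,
         0]), array([-135, -125, -115, -105,  -95,  -85,  -75,  -65,  -55,  -45,  -35,
        -25,  -15,   -
[... 2027 characters left out ...]
 -3]
0.5 [73, 27, 246, 256, 244, 12, 6, 19, 284, 286, 248, 247, 247, 246, 285, 285, 294, 296, 255, 255, -1]
0.55 [247, 251, 308, 311, 311, 20, 25, 16, 284, 283, 245, 244, 310, 297, 280, 280, 247, 245, 14, 10, -3]
0.6 [261, 261, 314, 316, 315, 18, 29, 8, 272, 269, 222, 314, 331, 334, 254, 250, 245, 244, 15, 7, -3]
0.65 [260, 261, 398, 402, 870, 872, 872, 872, 871, 871, 872, 871, 863, 370, 367, 5, 5, 8, 8, 7, 0]
0.7 [237, 371, 413, 426, 872, 931, 929, 895, 872, 872, 871, 134, 342, 372, 368, 38, 8, 7, 7, 8, 0]
knob [0.44484139 0.30403882 0.24      ]
rod [0.50656014 0.23350658 0.274     ]
[[ 9.502e-01  3.115e-01 -2.000e-04]
 [ 3.115e-01 -9.502e-01  1.600e-03]
 [ 3.000e-04 -1.600e-03 -1.000e+00]]
```

Call:
play_rows(
  dp=[
    [0, 0, -0.7],
    [0, 0, -0.7],
    [0, 0, -0.7],
    [0, 0, -0.7],
    [0, 0, -0.7],
    [0, 0, -0.7],
    [0.8, 0, 0],
    [0.8, -0.4, 0],
    [0.8, -0.8, 0],
    [0.2, -0.8, 0],
  ],
  twist=[0.9, 0.9, 0.9, 0.9, 0.9, 0.95, 0, 0, 0, 0],
  fingers=0.05,
)

```text
time: 0.93
ee_pos: [0.2867, -0.4621, 0.3974]
tcp_rot: [-3.129, 0.248, -0.001]
force: [0.3, 0.9, -0.1]
width: 0.0408
```

```bash
cat > st.py <<'E'
from m import *
def S():
    a=r.read_state(); M=R.from_rotvec(a['tcp_rot']).as_matrix()
    yaw=np.degrees(np.arctan2(M[1,0],M[0,0]))-np.degrees(q0[2])-90
    print('t',round(a['time'],2),'TCP stand mm',(inv(q0,a['ee_pos'])*1e3).round(1),'yawerr',yaw.round(2),'tilt',M[:,2].round(3),'w',round(a['width'],4),'F',a['force'].round(1),'q',a['joint_positions'].round(2))
if __name__=='__main__': S()
E
python3 st.py
```

```text
t 0.93 TCP stand mm [721.5 -48.2 397.4] yawerr -0.05 tilt [ 0.001  0.003 -1.   ] w 0.0408 F [ 0.3  0.9 -0.1] q [-1.22  0.19  1.22  0.    1.73  0.51]
```

Call:
play_rows(
  dp=[
    [0.1, -0.9, 0],
    [0.1, -0.9, 0],
    [0.1, -0.9, 0],
    [0.1, -0.9, 0],
    [0.1, -0.9, 0],
    [0.1, -0.9, 0],
    [0.1, -0.9, 0],
    [0.1, -0.9, 0],
    [0.1, -0.9, 0],
    [0, -0.9, 0],
  ],
  twist=[0, 0, 0, 0, 0, 0, 0, 0, 0, 0],
)

```text
time: 1.77
ee_pos: [0.3764, -0.1107, 0.399]
tcp_rot: [-3.131, 0.25, 0.0]
force: [0.8, 0.3, 0.3]
width: 0.0406
```

Call:
play_rows(
  dp=[
    [0, -0.9, 0],
    [0, -0.9, 0],
    [0, -0.9, 0],
    [0, -0.9, 0],
    [0, -0.9, 0],
    [0, -0.9, 0],
    [0, -0.9, 0],
    [0, -0.9, 0],
    [0, -0.7, 0],
    [0, -0.5, 0],
  ],
  twist=[0, 0, 0, 0, 0, 0, 0, 0, 0, 0],
)

```text
time: 2.6
ee_pos: [0.4291, 0.222, 0.3987]
tcp_rot: [-3.132, 0.246, 0.002]
force: [0.3, 0.0, -1.2]
width: 0.0407
```

```bash
python3 st.py
```

```text
t 2.6 TCP stand mm [ 23.5 -14.8 398.7] yawerr 0.03 tilt [-0.001  0.    -1.   ] w 0.0407 F [ 0.3  0.  -1.2] q [0.25 0.08 1.36 0.   1.71 1.97]
```

Call:
play_rows(
  dp=[
    [0, -0.6, 0],
    [0, -0.6, 0],
    [0, -0.5, 0.3],
    [0, 0, 0.6],
    [0, 0, 0.6],
    [0, 0, 0],
    [0, 0, 0],
  ],
  twist=[0, 0, 0, 0, 0, 0, 0],
)

```text
time: 3.18
ee_pos: [0.4394, 0.2863, 0.3382]
tcp_rot: [3.13, -0.249, -0.005]
force: [0.8, 0.6, 1.0]
width: 0.0408
```

```bash
python3 st.py
python3 - <<'E'
from h import *
s=grab('side','s1');crop(s,'s1c',100,150,260,330);t=grab('top','t1');crop(t,'t1c',130,130,250,250)
E
```

```text
t 3.18 TCP stand mm [-41.6 -14.6 338.2] yawerr -0.08 tilt [-0.004 -0.001 -1.   ] w 0.0408 F [0.8 0.6 1. ] q [ 0.36  0.16  1.4  -0.    1.58  2.09]
scale 3.3333333333333335
scale 5.0
```

View pics/s1c.png

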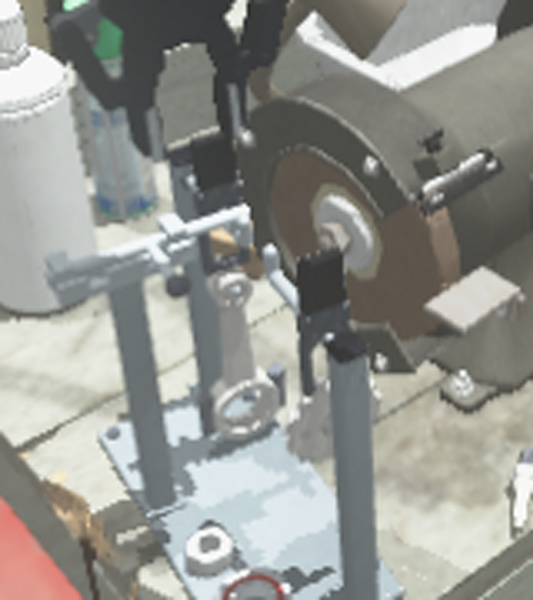

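View pics/t1c.png

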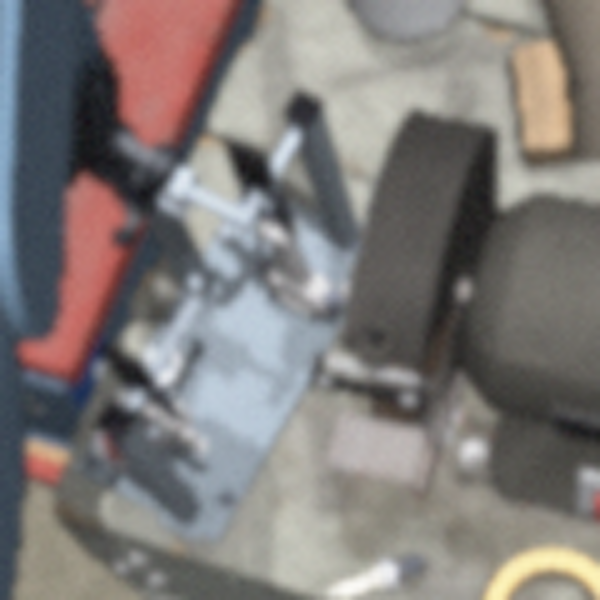

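Call:
play_rows(
  dp=[
    [0.06, -0.46, 0],
    [0, 0, 0.6],
    [0, 0, 0.6],
    [0, 0, 0.5],
    [0, 0, 0.4],
    [0, 0, 0],
    [0, 0, 0],
  ],
  twist=[0, 0, 0, 0, 0, 0, 0],
)

```text
time: 3.87
ee_pos: [0.446, 0.3042, 0.2565]
tcp_rot: [-3.131, 0.25, -0.001]
force: [0.0, 0.5, 0.7]
width: 0.0406
```

```bash
python3 st.py
python3 - <<'E'
from h import *
s=grab('side','s2');crop(s,'s2c',100,150,220,270)
E
```

```text
t 3.87 TCP stand mm [-60.4 -10.9 256.5] yawerr -0.12 tilt [ 0.001  0.    -1.   ] w 0.0406 F [0.  0.5 0.7] q [0.39 0.22 1.52 0.   1.4  2.12]
scale 5.0
```

View pics/s2c.png

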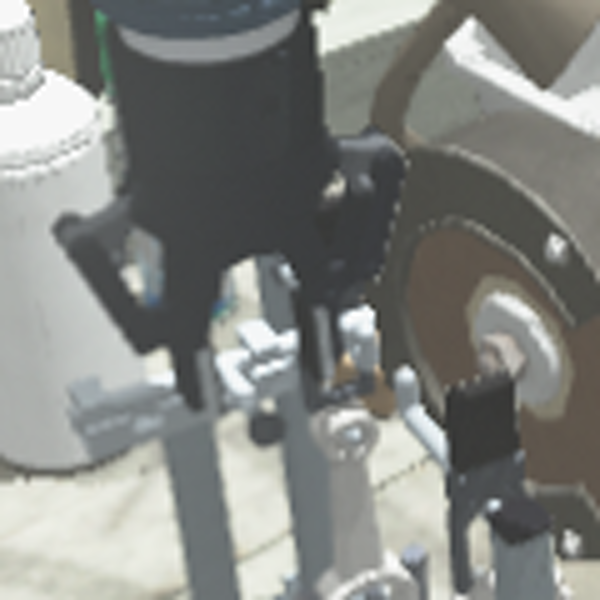

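Knob at (265,427) sits between the fingers, (200,380) and (320,370), so I can go down and grip it.

Call:
play_rows(
  dp=[
    [0, 0, 0.5],
    [0, 0, 0.4],
    [0, 0, 0],
    [0, 0, 0],
  ],
  twist=[0, 0, 0, 0],
)

```text
time: 4.25
ee_pos: [0.446, 0.3044, 0.2206]
tcp_rot: [-3.131, 0.249, -0.002]
force: [0.1, 0.1, 0.8]
width: 0.0404
```

Call:
play_rows(
  dp=[
    [0, 0, 0],
    [0, 0, 0],
    [0, 0, 0],
    [0, 0, 0],
    [0, 0, 0],
    [0, 0, 0],
  ],
  twist=[0, 0, 0, 0, 0, 0],
  fingers=1,
  force=25,
)

```text
time: 4.75
ee_pos: [0.4458, 0.3045, 0.2198]
tcp_rot: [-3.131, 0.249, -0.002]
force: [-0.4, 0.5, 1.1]
width: 0.0135
```

```bash
python3 st.py
```

```text
t 4.75 TCP stand mm [-60.6 -11.1 219.8] yawerr -0.09 tilt [ 0.001  0.    -1.   ] w 0.0135 F [-0.4  0.5  1.1] q [0.39 0.25 1.58 0.   1.31 2.12]
```

Call:
play_rows(
  dp=[
    [0, 0, 0],
    [0, 0, 0],
    [0, 0, 0],
  ],
  twist=[0, 0, 0],
)

```text
time: 5.0
ee_pos: [0.4456, 0.3043, 0.2194]
tcp_rot: [-3.132, 0.249, -0.0]
force: [1.1, 1.3, 0.8]
width: 0.0137
```

```bash
python3 st.py
python3 - <<'E'
from h import *
s=grab('side','s3');crop(s,'s3c',120,190,200,250)
E
```

```text
t 5.0 TCP stand mm [-60.4 -11.3 219.4] yawerr -0.09 tilt [ 0.  0. -1.] w 0.0137 F [1.1 1.3 0.8] q [ 0.39  0.25  1.58 -0.    1.31  2.12]
scale 10.0
```

View pics/s3c.png

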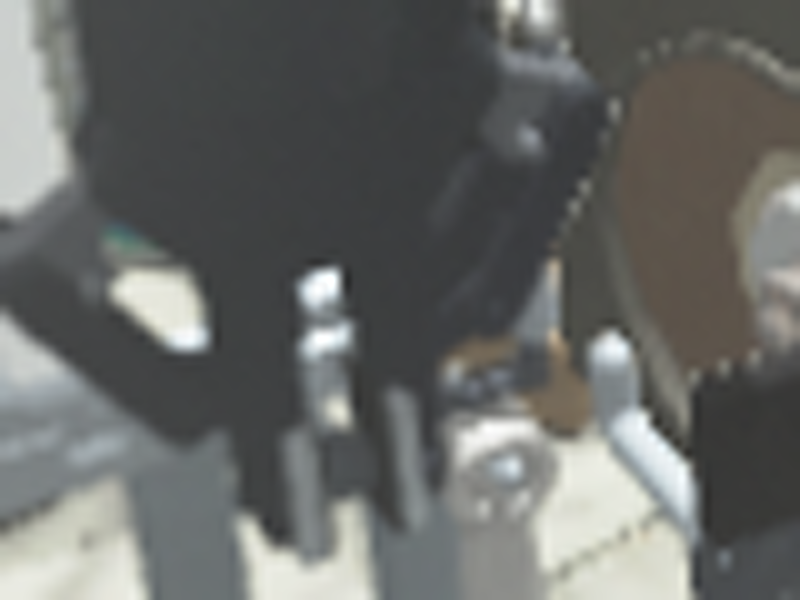

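Call:
play_rows(
  dp=[
    [0.02, 0, -0.2],
    [0.05, 0, -0.2],
    [0.09, 0, -0.2],
    [0.1, 0, -0.15],
    [0.12, 0, -0.13],
    [0, 0, 0],
    [0, 0, 0],
  ],
  twist=[0, 0, 0, 0, 0, 0, 0],
)

```text
time: 5.63
ee_pos: [0.4608, 0.302, 0.2549]
tcp_rot: [-3.131, 0.25, -0.001]
force: [-2.2, 1.0, -0.4]
width: 0.0138
```

```bash
python3 st.py
python3 - <<'E'
from h import *
s=grab('side','s4');crop(s,'s4c',100,160,200,260)
E
```

```text
t 5.63 TCP stand mm [-60.4   4.1 254.9] yawerr -0.11 tilt [ 0.001  0.    -1.   ] w 0.0138 F [-2.2  1.  -0.4] q [0.38 0.25 1.49 0.   1.4  2.11]
scale 6.0
```

View pics/s4c.png

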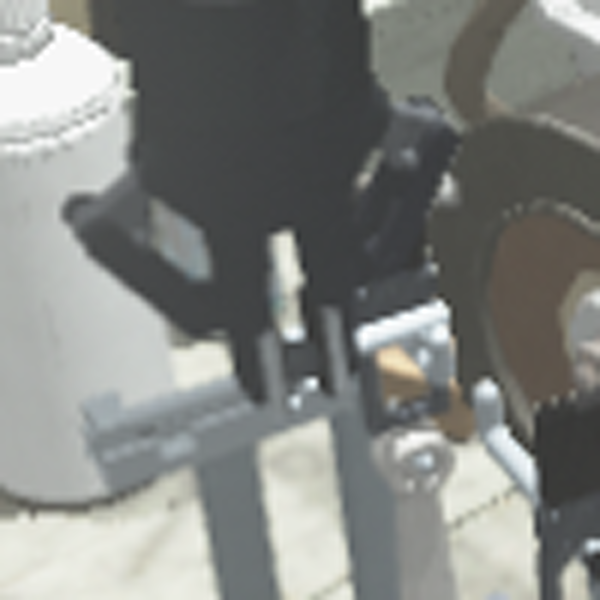

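Call:
play_rows(
  dp=[
    [0, -0.15, 0],
    [0, -0.2, 0],
    [0, -0.2, 0],
    [0, -0.2, 0],
    [0, -0.15, 0],
    [0, -0.1, 0],
    [0, 0, 0],
    [0, 0, 0],
  ],
  twist=[0, 0, 0, 0, 0, 0, 0, 0],
)

```text
time: 6.35
ee_pos: [0.4667, 0.3418, 0.2544]
tcp_rot: [3.132, -0.248, -0.0]
force: [-0.6, -0.2, -1.1]
width: 0.0141
```

```bash
python3 st.py
python3 - <<'E'
from h import *
s=grab('side','s5');crop(s,'s5c',90,160,190,260)
E
```

```text
t 6.35 TCP stand mm [-100.7    3.7  254.4] yawerr -0.05 tilt [-0. -0. -1.] w 0.0141 F [-0.6 -0.2 -1.1] q [0.44 0.3  1.43 0.   1.42 2.17]
scale 6.0
```

View pics/s5c.png

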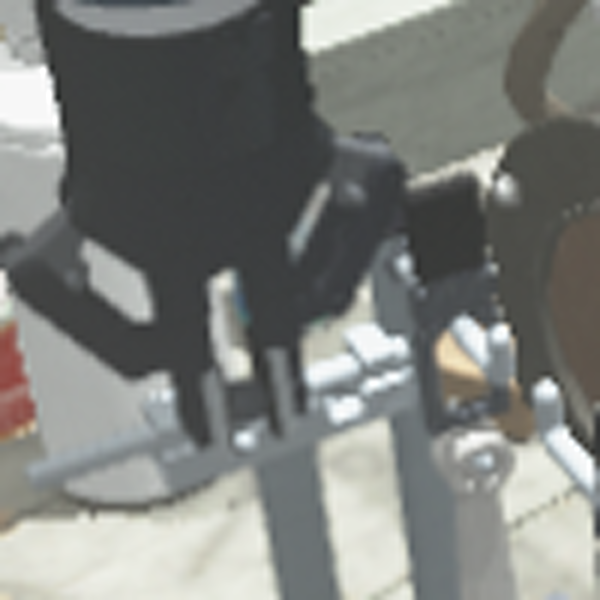

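The bolt is drawn: its tail sticks out at (40,470) and the front notch at (345,410) is empty. Next I lower the handle into the rear notch.

Call:
play_rows(
  dp=[
    [-0.12, 0, 0.13],
    [-0.1, 0, 0.15],
    [-0.09, 0, 0.2],
    [-0.05, 0, 0.2],
    [-0.02, 0, 0.15],
    [0, 0, 0],
    [0, 0, 0],
  ],
  twist=[0, 0, 0, 0, 0, 0, 0],
)

```text
time: 6.98
ee_pos: [0.4515, 0.3436, 0.221]
tcp_rot: [3.131, -0.249, -0.001]
force: [0.1, -0.8, 1.1]
width: 0.0138
```

```bash
python3 st.py
```

```text
t 6.98 TCP stand mm [-100.1  -11.6  221. ] yawerr -0.1 tilt [-0.001 -0.001 -1.   ] w 0.0138 F [ 0.1 -0.8  1.1] q [ 0.45  0.3   1.51 -0.    1.34  2.18]
```

No notable force, so the handle is down in the notch. Release and rise.

Call:
play_rows(
  dp=[
    [0, 0, 0],
    [0, 0, 0],
    [0, 0, 0],
    [0, 0, 0],
    [0, 0, 0],
    [0, 0, 0],
  ],
  twist=[0, 0, 0, 0, 0, 0],
  fingers=0.05,
)

```text
time: 7.48
ee_pos: [0.4517, 0.3438, 0.2213]
tcp_rot: [3.132, -0.249, -0.0]
force: [1.1, 0.2, 0.6]
width: 0.0407
```

Call:
play_rows(
  dp=[
    [0, 0, -0.4],
    [0, 0, -0.8],
    [0, 0, -0.9],
    [0, 0, -0.9],
    [0, 0, -0.5],
    [0, 0, 0],
    [0, 0, 0],
  ],
  twist=[0, 0, 0, 0, 0, 0, 0],
  fingers=-0.2,
)

```text
time: 8.07
ee_pos: [0.4522, 0.344, 0.3627]
tcp_rot: [-3.13, 0.249, -0.004]
force: [0.9, -0.1, -0.5]
width: 0.0518
```

```bash
python3 st.py
python3 - <<'E'
from m import *
from h import *
s=grab('side','s6');crop(s,'s6c',90,160,220,290)
S=inv(q0,cloud(s).reshape(-1,3))*1e3
def box(nm,a,b):
    k=S[((S>a)&(S<b)).all(1)]
    print(nm,len(k),np.median(k,0).round(1) if len(k) else '',np.percentile(k,3,0).round(1) if len(k) else '',np.percentile(k,97,0).round(1) if len(k) else '')
box('knob',[-125,-26,222],[-75,4,290]);box('tail',[-190,20,225],[-128,55,260]);box('rodgrip',[-30,40,255],[30,100,295])
print(proj(s,T(q0,np.array([[-.1,-.012,.24],[0,.06,.274]]))))
E
```

```text
t 8.07 TCP stand mm [-100.7  -11.   362.7] yawerr -0.09 tilt [ 0.003  0.001 -1.   ] w 0.0518 F [ 0.9 -0.1 -0.5] q [0.45 0.24 1.25 0.   1.65 2.18]
scale 4.615384615384615
knob 71 [-101.3  -16.2  243.5] [-107.8  -21.5  236.1] [-93.8   2.1 248.3]
tail 91 [-147.6   30.8  243.6] [-165.1   27.2  238.8] [-129.5   35.9  246. ]
rodgrip 209 [ -2.1  57.5 276.1] [-15.2  54.9 256.9] [ 13.2  63.5 293.2]
[[134.81986649 241.90096918]
 [164.36818465 197.19296211]]
```

View pics/s6c.png

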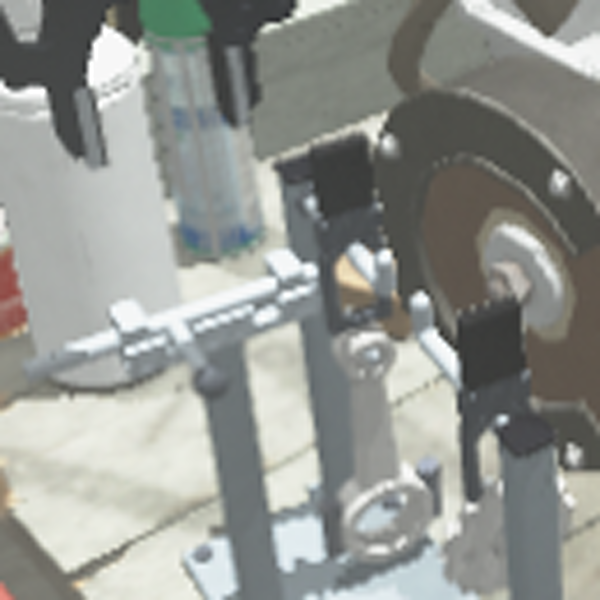

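Call:
play_rows(
  dp=[
    [0.4, 0.5, 0],
    [0.5, 0.7, 0],
    [0.5, 0.7, 0],
    [0.37, 0.6, 0],
    [0, 0, 0.5],
    [0, 0, 0.8],
    [0, 0, 0.2],
    [0, 0, 0],
    [0, 0, 0],
  ],
  twist=[0, 0, 0, 0, 0, 0, 0, 0, 0],
)

```text
time: 8.87
ee_pos: [0.5053, 0.234, 0.3006]
tcp_rot: [3.131, -0.249, -0.004]
force: [-0.2, -0.2, 0.1]
width: 0.0515
```

```bash
python3 st.py
```

```text
t 8.87 TCP stand mm [-3.000e-01  5.870e+01  3.006e+02] yawerr -0.07 tilt [-0.003 -0.001 -1.   ] w 0.0515 F [-0.2 -0.2  0.1] q [0.23 0.24 1.4  0.   1.51 1.96]
```

Call:
play_rows(
  dp=[
    [0.03, 0, 0.4],
    [0, 0, 0.5],
    [0, 0, 0.2],
    [0, 0, 0],
    [0, 0, 0],
  ],
  twist=[0, 0, 0, 0, 0],
)

```text
time: 9.28
ee_pos: [0.5073, 0.234, 0.2583]
tcp_rot: [-3.132, 0.248, -0.001]
force: [-0.3, -0.6, 0.6]
width: 0.0512
```

Call:
play_rows(
  dp=[
    [0, 0, 0],
    [0, 0, 0],
    [0, 0, 0],
    [0, 0, 0],
    [0, 0, 0],
    [0, 0, 0],
    [0, 0, 0],
  ],
  twist=[0, 0, 0, 0, 0, 0, 0],
  fingers=1,
  force=60,
)

```text
time: 9.87
ee_pos: [0.5079, 0.2344, 0.2591]
tcp_rot: [-3.13, 0.249, -0.005]
force: [0.4, 3.5, 5.8]
width: 0.0293
```

```bash
python3 st.py
python3 - <<'E'
from h import *
s=grab('side','s7');crop(s,'s7c',120,150,240,270)
E
```

```text
t 9.87 TCP stand mm [ -1.1  61.1 259.1] yawerr -0.08 tilt [ 0.003  0.002 -1.   ] w 0.0293 F [0.4 3.5 5.8] q [0.23 0.26 1.47 0.   1.41 1.96]
scale 5.0
```

View pics/s7c.png

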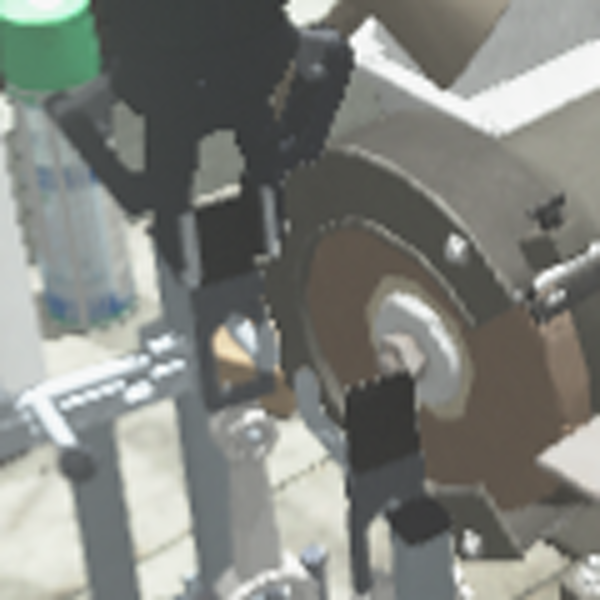

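Call:
play_rows(
  dp=[
    [0, 0.01, -0.15],
    [0, 0.01, -0.2],
    [0, 0, -0.2],
    [0, 0, -0.12],
    [0, 0, 0],
    [0, 0, 0],
    [0, 0, 0],
  ],
  twist=[0, 0, 0, 0, 0, 0, 0],
)

```text
time: 10.5
ee_pos: [0.5067, 0.2328, 0.2837]
tcp_rot: [3.131, -0.249, -0.001]
force: [0.9, -0.0, -5.3]
width: 0.0288
```

```bash
python3 st.py
python3 - <<'E'
from h import *
s=grab('side','s8');crop(s,'s8c',120,150,240,270)
E
```

```text
t 10.5 TCP stand mm [  0.7  60.3 283.7] yawerr -0.09 tilt [-0.001 -0.    -1.   ] w 0.0288 F [ 0.9 -0.  -5.3] q [ 0.23  0.24  1.43 -0.    1.47  1.96]
scale 5.0
```

View pics/s8c.png

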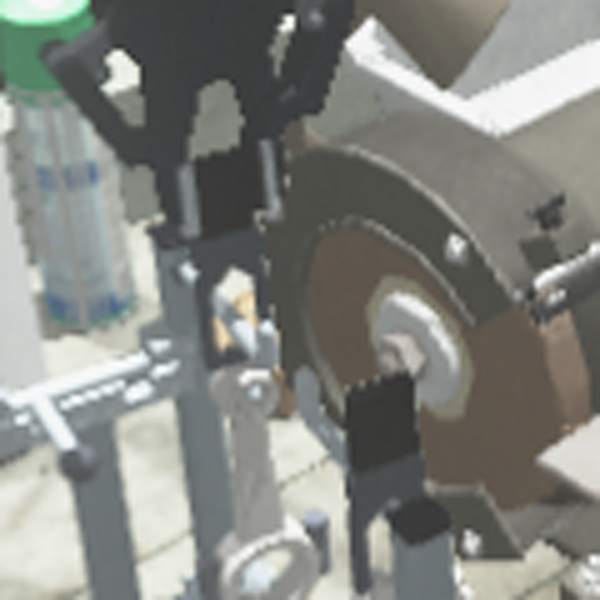

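Run:
```python
from m import *
for n in('s6','s7','s8'):
    S=inv(q0,cloud(load(n)).reshape(-1,3))*1e3
    k=S[(abs(S[:,0])<40)&(S[:,1]>35)&(S[:,1]<85)&(S[:,2]<130)&(S[:,2]>15)]
    print(n,len(k),np.percentile(k[:,2],[1,5]).round(1),k[:,2].min(),np.median(k,0).round(1))
```

```text
s6 530 [22.  26.4] 19.571261618814727 [-2.6 55.5 64.7]
s7 535 [22.3 26.2] 18.176488208593298 [-2.9 55.8 64.7]
s8 477 [46.8 50.4] 42.19653078047858 [-1.  54.4 85.8]
```

Call:
play_rows(
  dp=[
    [-0.1, -0.01, -0.05],
    [-0.2, 0, 0],
    [-0.25, 0, 0],
    [-0.25, 0, 0],
    [-0.25, 0, 0],
    [-0.2, 0, 0],
    [-0.1, 0, 0],
    [-0.05, 0, 0],
    [0, 0, 0],
    [0, 0, 0],
  ],
  twist=[0, 0, 0, 0, 0, 0, 0, 0, 0, 0],
)

```text
time: 11.38
ee_pos: [0.4519, 0.2422, 0.2863]
tcp_rot: [-3.132, 0.249, -0.001]
force: [1.4, -0.6, -4.7]
width: 0.0288
```

```bash
python3 st.py
python3 - <<'E'
from h import *
s=grab('side','s9');crop(s,'s9c',120,150,240,270)
E
```

```text
t 11.38 TCP stand mm [  0.    4.7 286.3] yawerr -0.08 tilt [ 0.001  0.    -1.   ] w 0.0288 F [ 1.4 -0.6 -4.7] q [ 0.27  0.16  1.53 -0.    1.45  2.  ]
scale 5.0
```

View pics/s9c.png

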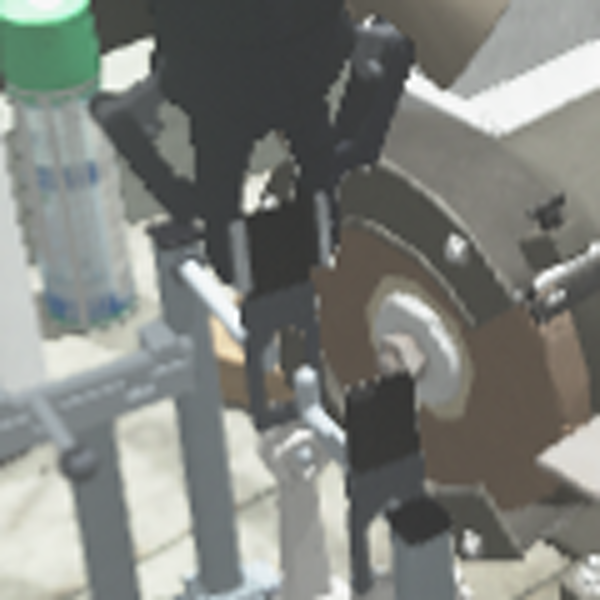

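Call:
play_rows(
  dp=[
    [-0.1, 0, 0],
    [-0.2, 0, 0],
    [-0.25, 0, 0],
    [-0.25, 0, 0],
    [-0.2, 0, 0],
    [-0.15, 0, 0],
    [-0.1, 0, 0],
    [0, 0, 0],
    [0, 0, 0],
    [0, 0, 0],
  ],
  twist=[0, 0, 0, 0, 0, 0, 0, 0, 0, 0],
)

```text
time: 12.27
ee_pos: [0.4027, 0.25, 0.2862]
tcp_rot: [-3.132, 0.249, -0.001]
force: [0.2, 0.3, -4.8]
width: 0.0289
```

```bash
python3 st.py
python3 - <<'E'
from h import *
from m import *
s=grab('side','s10');crop(s,'s10c',120,150,240,270)
S=inv(q0,cloud(s).reshape(-1,3))*1e3
k=S[(abs(S[:,0])<20)&(S[:,1]>-80)&(S[:,1]<-10)&(S[:,2]<312)&(S[:,2]>285)];print(np.median(k,0),np.percentile(k,[5,95],0))
k=S[(abs(S[:,0])<20)&(S[:,1]>-110)&(S[:,1]<-75)&(S[:,2]<300)&(S[:,2]>258)];print(np.median(k,0),np.percentile(k,[5,95],0))
E
```

```text
t 12.27 TCP stand mm [-1.000e-01 -4.520e+01  2.862e+02] yawerr -0.09 tilt [ 0.001  0.    -1.   ] w 0.0289 F [ 0.2  0.3 -4.8] q [ 0.32  0.09  1.61 -0.    1.44  2.05]
scale 5.0
[  2.74321602 -49.52969823 299.36920805] [[-17.82724817 -57.77613608 287.2475404 ]
 [ 17.44870041 -47.08758624 310.5710366 ]]
[ -1.79309138 -96.3208785  278.64950767] [[-14.55068267 -98.55252445 260.04090971]
 [ 12.10317063 -91.45359097 292.89462134]]
```

View pics/s10c.png

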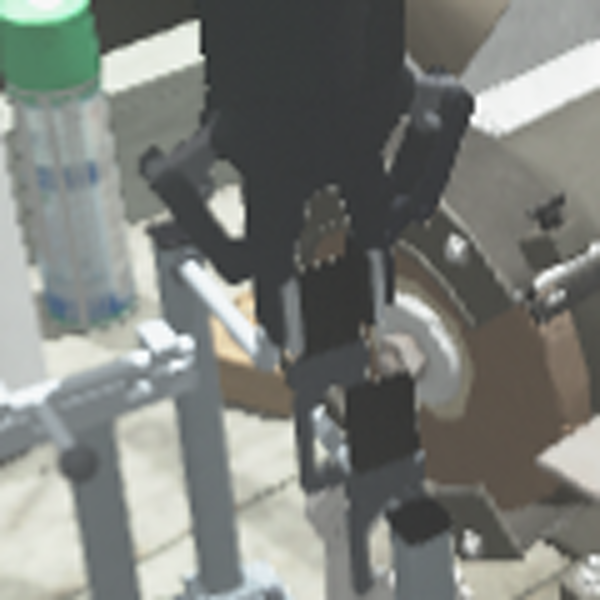

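Call:
play_rows(
  dp=[
    [0, 0, 0.15],
    [0, 0, 0.2],
    [0, 0, 0.15],
    [0, 0, 0.1],
    [0, 0, 0.05],
    [0, 0, 0],
    [0, 0, 0],
  ],
  twist=[0, 0, 0, 0, 0, 0, 0],
)

```text
time: 12.9
ee_pos: [0.4023, 0.25, 0.26]
tcp_rot: [3.132, -0.249, -0.0]
force: [0.3, 0.1, -4.9]
width: 0.0286
```

```bash
python3 st.py
```

```text
t 12.9 TCP stand mm [ -0.  -45.5 260. ] yawerr -0.09 tilt [-0. -0. -1.] w 0.0286 F [ 0.3  0.1 -4.9] q [ 0.32  0.1   1.66 -0.    1.38  2.05]
```

Call:
play_rows(
  dp=[
    [0, 0, 0.03],
    [0, 0, 0.02],
    [0, 0, 0],
    [0, 0, 0],
  ],
  twist=[0, 0, 0, 0],
)

```text
time: 13.23
ee_pos: [0.4028, 0.2504, 0.2592]
tcp_rot: [-3.131, 0.249, -0.003]
force: [-1.7, 1.4, 5.2]
width: 0.029
```

```bash
python3 st.py
```

```text
t 13.23 TCP stand mm [ -0.4 -45.2 259.2] yawerr -0.08 tilt [ 0.002  0.001 -1.   ] w 0.029 F [-1.7  1.4  5.2] q [0.32 0.1  1.66 0.   1.38 2.05]
```

The force rose from -4.9 to +5.2 N, so the hanger rests on the rail. I'll open to about 52 mm and rise.

Call:
play_rows(
  dp=[
    [0, 0, 0],
    [0, 0, 0],
    [0, 0, 0],
    [0, 0, 0],
    [0, 0, 0],
    [0, 0, 0],
    [0, 0, 0],
  ],
  twist=[0, 0, 0, 0, 0, 0, 0],
  fingers=-0.2,
)

```text
time: 13.82
ee_pos: [0.4023, 0.25, 0.258]
tcp_rot: [3.132, -0.249, -0.0]
force: [0.6, 0.2, -0.6]
width: 0.0512
```

```bash
python3 st.py
python3 - <<'E'
from h import *
s=grab('side','s11');crop(s,'s11c',120,150,240,270)
E
```

```text
t 13.82 TCP stand mm [  0.  -45.5 258. ] yawerr -0.09 tilt [-0. -0. -1.] w 0.0512 F [ 0.6  0.2 -0.6] q [ 0.32  0.1   1.66 -0.    1.38  2.05]
scale 5.0
```

View pics/s11c.png

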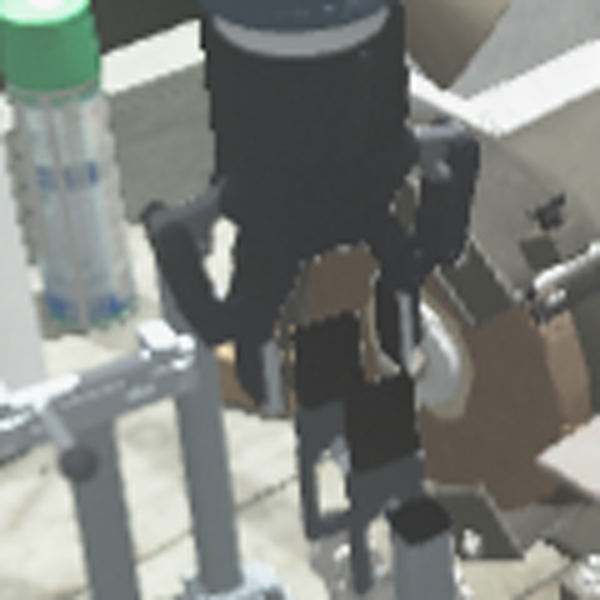

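The fingers (270,370) and (405,330) stand clear of the grip (330,355). Rising straight up.

Call:
play_rows(
  dp=[
    [0, 0, -0.3],
    [0, 0, -0.6],
    [0, 0, -0.8],
    [0, 0, -0.8],
    [0, 0, -0.8],
    [0, 0, -0.5],
    [-0.3, 0, 0],
    [-0.6, 0, 0],
    [-0.4, 0, 0],
    [0, 0, 0],
  ],
  twist=[0, 0, 0, 0, 0, 0, 0, 0, 0, 0],
)

```text
time: 14.7
ee_pos: [0.3479, 0.2586, 0.4102]
tcp_rot: [-3.132, 0.246, 0.001]
force: [0.5, -0.5, 1.0]
width: 0.0516
```

Call:
play_rows(
  dp=[
    [0, 0, 0],
    [0, 0, 0],
    [0, 0, 0],
    [0, 0, 0],
    [0, 0, 0],
    [0, 0, 0],
    [0, 0, 0],
    [0, 0, 0],
    [0, 0, 0],
    [0, 0, 0],
  ],
  twist=[0, 0, 0, 0, 0, 0, 0, 0, 0, 0],
)

```text
time: 15.53
ee_pos: [0.351, 0.2583, 0.4101]
tcp_rot: [-3.132, 0.249, -0.0]
force: [-0.7, 0.5, -0.7]
width: 0.0515
```

```bash
python3 st.py
python3 - <<'E'
from h import *
from m import *
for n in('side','top'):
    im=grab(n,n+'12')
    S=inv(q0,cloud(im).reshape(-1,3))*1e3
    for nm,lo,hi in(('rod',-75,-30),('spr',-110,-78)):
        k=S[(abs(S[:,0])<25)&(S[:,1]>lo)&(S[:,1]<hi)&(S[:,2]<296)&(S[:,2]>255)]
        if len(k): print(n,nm,len(k),np.median(k,0).round(1),np.percentile(k,[3,97],0).round(1).tolist())
    k=S[(S[:,0]>-125)&(S[:,0]<-75)&(S[:,1]>-26)&(S[:,1]<4)&(S[:,2]>222)&(S[:,2]<290)]
    if len(k): print('knob',np.median(k,0).round(1))
    if n=='side': crop(im,'s12c',100,180,260,360)
    else: crop(im,'t12c',130,130,250,250)
E
```

```text
t 15.53 TCP stand mm [-1.000e-01 -9.750e+01  4.101e+02] yawerr -0.1 tilt [ 0.  0. -1.] w 0.0515 F [-0.7  0.5 -0.7] q [ 0.38 -0.02  1.43  0.    1.73  2.11]
side rod 227 [ -2.2 -48.4 277.8] [[-14.8, -50.9, 257.6], [12.7, -42.8, 293.3]]
side spr 249 [ -1.8 -96.3 277.5] [[-15.0, -98.5, 256.9], [13.1, -89.6, 292.8]]
knob [-101.2  -16.6  243.7]
scale 3.3333333333333335
top rod 55 [  3.9 -47.4 287.4] [[-12.4, -50.4, 260.8], [15.1, -40.9, 293.0]]
top spr 52 [  1.6 -93.7 285.7] [[-14.2, -95.8, 258.7], [14.1, -87.5, 295.3]]
knob [-97.5  -8.7 242.1]
scale 5.0
```

View pics/s12c.png

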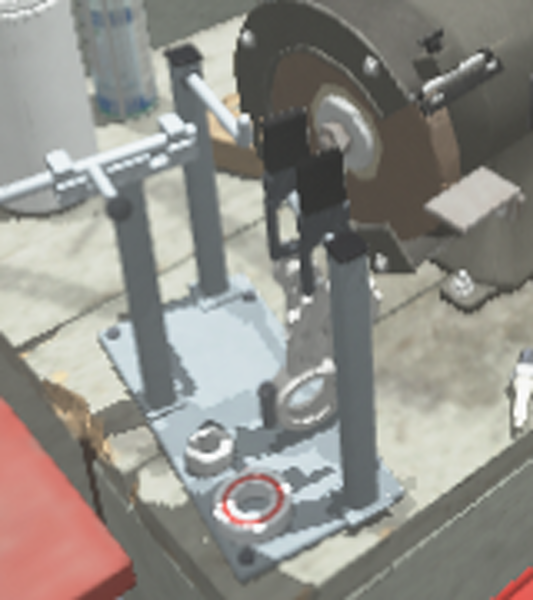

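View pics/t12c.png

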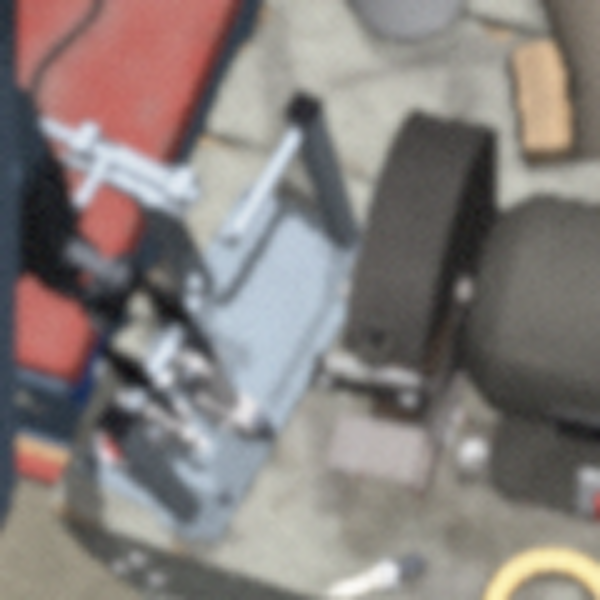

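The rod hangs on the near rail at about (285,200), beside the sprocket at (322,230). The bolt is drawn with its knob at (120,208), the far rail is empty, and the nut and bearing are unmoved.

```bash
python3 -c "
from station import r
print(r.hand_in())"
```

```text
the job is handed in; nothing more can be done
None
```

The job is done and handed in at about 15.6 s; no verdict was reported.

**What I did**
- **Bolt:** I gripped the keeper bolt's knob, swung the handle up about 47° and drew the bolt back 40 mm. I then lowered the handle into the rear notch and let go.
- **Rod:** I gripped the rod's hanger and lifted it about 26 mm. I carried it over both upturned ends, lowered it until the force reading showed it resting on the near rail, then released it and moved clear.

**Last checks (camera depth, stand frame)**
- **Bolt:** the knob is at x about -100 mm and level. The two cameras gave -101 and -97.5 mm; the arm partly blocked the top view.
- **Rod hanger:** it is at y about -46 mm, at the same height as before the move and hanging straight.
- **Sprocket:** its position did not change. The two hangers are about 46–48 mm apart, more than the 36 mm needed to stay clear of each other.
- **Bystanders:** the nut and bearing look unmoved in the pictures. I did not check the green bar again after the start, but the arm only passed above it at a height of about 0.4 m.
- **Forces:** wrist readings stayed below about 6 N at the end of each move.
- **Disagreements:** none beyond the small knob difference above.

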